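# Lock the grinder's bean chamber and start a dose

### The arm

A 6-joint arm with a two-finger parallel gripper is mounted at the origin on a cart in front of the work surface, level with it; the furniture and walls round the work are solid. World frame = base frame: x ahead of the robot, y to its left, z up, the work surface at z = 0. Lengths are in m, angles in rad, forces in N, time in s.
With the tool pointing down it reaches from about 0.375 to 0.975 m from the base axis. Payload 3.8 kg.
Tool frame: the origin (TCP) lies on the mounting face of the last link; the fingertips stand 166 mm ahead of it and the grasp point (between the pads) lies 147 mm ahead of it; y points along the fingers, x is the direction in which the jaws open and shut, and the axes are right-handed (so a half turn about y gives the same grasp; the last joint's range is limited). The gripper opens to 88 mm and grips with 3 to 60 N. Pads are 18 mm wide; open, the fingers measure 123 mm over their backs; the gripper's body (75 mm by 187 mm) begins 45 mm behind the grasp point.
Start: joints at [1.172, 0.264, 1.604, -0, 1.274, -0.037], TCP at [0.239, 0.631, 0.405] pointing down, gripper open.
Joint ranges: [-2.63, 2.63], [-0.94, 2.18], [0.31, 2.57], [-1.31, 4.45], [0, 2.66], [-2.55, 2.55]. Speed limits (rad/s): [2.57, 2.57, 3.14, 3.14, 3.14, 3.14].

### API

Orientations are given as a unit quaternion [w, x, y, z].
In Python, from rig import status, viewer, manip gives the robot as it stands.
- The arm moves only by the tool carry_out, never from a script. Its argument "moves" is a list of rows, each an object of numbers: "x", "y", "z": the shift along the tool's x, y, z in cm; "rx", "ry", "rz": the turn, a rotation vector about the tool's x, y, z in degrees; "claw": the finger opening in cm, from 0 to 8.81. A call has exactly 8 rows; each row is the pose to reach, as a shift and turn from the pose commanded when the call began, along the tool's axes at that moment; what a row does not reach only later rows make up. A row lasts 1/10 s, in which the tool goes at most 50 mm and 8.59 degrees, less where a joint would pass 70% of its speed; a pose out of reach is approached as far as the arm can. A call with a gripper value outside its range is refused whole. The fingers move at their own pace and stop on an object; the grip force is fixed at half the most. Time passes only in rows, so rows that repeat a pose let the fingers close, or fill a call up. It gives the time, the measured TCP pose, the force and the opening at its end, in the units of the state.
- status.get_state(): the state, without advancing time (a new reading comes with each control period).
- viewer.read_camera(name): name is "scene" or "top" or "wrist"; returns a dict with "image" (480x640x3 uint8, red, green, blue), "fovy" (degrees; the focal length in pixels is half the picture's height over the tangent of half this angle, whatever the lens; pixels are square), "cx", "cy" (the principal point, pixels), "cam_to_world" (4x4, takes a point from camera to world coordinates). Camera axes: x right, y up, looking along -z (the intrinsics and any distortion apply to the point x, -y, -z); pixel columns grow to the right and rows downward; lengths in m; the calibration is good to about 2 mm. The wrist camera is an equidistant fisheye: a pixel r from the principal point sees the ray r / f radians off the axis. A picture is of the moment at which its call begins. There is no depth.
- manip.job_done(): hands the job in, once; it reports no verdict.
The state is a dict: "t": time; "q": joint angles; "qd": joint speeds; "joint_torque": joint torques, N m; "eef_pos": TCP position; "ee_rot": TCP orientation; "contact_force": force on the tool from outside, world axes, zero at the start; "wrist_torque": the same for the moment, N m; "grip_width": finger opening in m.
Only numpy, scipy, OpenCV 4.12 (cv2) and the standard library are available. Lean on these libraries where they do the work, as an engineer would, in place of code of your own. Each camera call takes 0.05 s, during which the arm holds its last target.

### The job

The bean chamber of the small countertop coffee grinder is open: turn its lock collar clockwise, regrasping as needed, past the click until its white pointer stands at the red locked mark. Only then press the green two-stage button down to its halfway stop, pause there for a good second to wake the grinder, press it fully down to start the dose, and let it spring back. Leave the pitcher, glass, leveller and shaker where they stand.

Things in the scene. Friction and masses are not known exactly. Their poses are not given: they have to be found in the camera images.
- grinder: Low white coffee grinder, fixed, 124 (x) x 204 (y) x 80 mm high to its dark steel deck. Origin: centre of its underside, on the worktop; x to its back, y to its left, z up; its front (vents, chute, red mark) faces the robot at yaw 0. The collar's vertical axis stands at y = +38 mm, the button's at y = -64 mm (both x = 0).
- collar_grip (a point): Point on the collar's axis, 110 mm above the worktop, centre of the ribbed grey grip ring: 60 mm across, side from 91 to 126 mm above the worktop, grip it across at any yaw from above, firmly. Under it is the collar's black flange, 84 mm across, top 91 mm up: keep fingertips above 93 mm. In the ring stands a fixed neck with an amber dome, top 134 mm up.
- collar (a joint): Collar angle, rad, growing clockwise from above: 0 pointer at the white open mark, 2.4 hard stop, pointer at the red mark. Starts at 0 to 0.45, so it takes more than most wrists turn in one grasp. Friction 0.06 Nm, stays where left; a spring detent from 2.03 to 2.37 needs about 0.5 Nm up to 2.2, then snaps on to the stop; left before 2.2 it springs back. Locked: above 2.31. A light grip slips.
- pointer_tip (a point): Tip of the white pointer bar on the collar's flange, 50 mm from the collar's axis.
- lock_mark (a point): Centre of the red locked mark, a 9 x 6 mm bar on the front edge of the deck, 54 mm from the collar's axis, 80 mm above the worktop.
- button_top (a point): Centre of the top of the green button cap, 30 mm across, 116 mm above the worktop when released; pressed straight down (total travel 13 mm). Grey bezel round it, 44 mm across, top 89 mm above the worktop.
- stage1 (a joint): First stage of the button in m, 0 released to 0.008 at the halfway stop; soft spring, 1.6 N at first touch rising to 4.8 N. At the halfway stop the resistance jumps.
- stage2 (a joint): Second stage of the button in m, beyond the halfway stop: 0 until about 11 N is exceeded, 0.005 fully down at about 17 N (stage1 then stays at 0.008). Both spring back when released.
- milk_pitcher: Steel milk pitcher, 72 x 86 x 94 mm, loose bystander; origin at the centre of its underside.
- tasting_glass: Clear tasting glass, 55 mm across, 75 mm tall, loose bystander; origin at the centre of its underside.
- leveller: Dark round coffee leveller, 62 mm across, 33 mm tall, loose bystander; origin at the centre of its underside.
- cocoa_shaker: Pale cocoa shaker, 62 mm across, 106 mm tall, loose bystander; origin at the centre of its underside.

How it is judged:
On the way, in this order (a step that is already met when the one before it is completed fails the run):
1. the collar is turned past its detent to the locked mark (value of joint collar above 2.31 rad), for 0.2 s.
2. the button is held at its halfway stop for at least 0.6 s (first stage at least 6 mm down, second stage less than 1.5 mm) (value of joint collar above 2.31 rad and value of joint stage1 above 0.006 m and value of joint stage2 below 0.0015 m), for 0.6 s.
3. the button is pressed fully down (second stage more than 4 mm) (value of joint collar above 2.31 rad and value of joint stage2 above 0.004 m), for 0.05 s.
At the end, for the whole second after the job is handed in: the collar is at the locked mark (above 2.31 rad, stop at 2.4), the button has sprung back (first stage under 2 mm, second under 1 mm), and the four bystanders stand upright within 30 mm of where they began (value of joint collar above 2.31 rad and value of joint stage1 below 0.002 m and value of joint stage2 below 0.001 m and distance of each of milk_pitcher, tasting_glass, leveller, cocoa_shaker from where it was at the start of the episode below 0.03 m and angle between each of milk_pitcher, tasting_glass, leveller, cocoa_shaker's own z axis and vertical below 0.2 rad); the robot touches nothing.
It fails at once if the button is pressed more than 4 mm before the collar is locked (value of joint collar below 2.28 rad and (value of joint stage1 above 0.004 m or value of joint stage2 above 0.0015 m)).
It fails at once if a bystander is moved by more than 50 mm or knocked over (distance of any of milk_pitcher, tasting_glass, leveller, cocoa_shaker from where it was at the start of the episode above 0.05 m or angle between any of milk_pitcher, tasting_glass, leveller, cocoa_shaker's own z axis and vertical above 0.6 rad).
It also fails if it takes over 64 s, if anything falls off the work surface, if the arm or the gripper's body presses on something with over 40 N, if the wrist force passes 120 N, or if a joint passes its speed limit or range.

## Working session

There is one attempt and no reset: what is moved stays moved. The work goes in short steps, Python scripts to look and compute and a tool call to move; the robot and the scene stay as the last step left them, time stands still between calls to the robot, and variables do not carry over. Pictures are saved under pics/ and viewed, and the job is handed in when it is done.

Besides the shell and the picture viewer there is one more tool, called after ">>>" by a JSON object that holds its "fn" and its "kwargs", one argument or row to a line. carry_out: Moves the arm, as the interface text tells. Its arguments: {"type":"object","properties":{"moves":{"type":"array"}},"required":["moves"]}

```bash
ls; mkdir -p pics; python3 - <<'E'
from rig import status, viewer
import cv2,numpy as np
s=status.get_state();print(s)
for n in ["scene","top","wrist"]:
    c=viewer.read_camera(n);cv2.imwrite(f"pics/{n}0.png",c["image"][:,:,::-1]);print(n,c["fovy"],c["cx"],c["cy"]);print(np.round(c["cam_to_world"],4).tolist())
E
```

```text
pics
{'t': 0.0, 'q': array([ 1.17209420e+00,  2.64745992e-01,  1.60532175e+00, -4.75632535e-05,
        1.27370314e+00, -3.69130941e-02]), 'qd': array([-0.00093451, -0.00061843, -0.00054018,  0.00232177,  0.0012285 ,
        0.00024471]), 'joint_torque': array([ 3.33478411e-04, -5.02126551e+01, -3.56869698e+01,  7.29982182e-02,
        2.97106546e-02, -1.57491240e-04]), 'eef_pos': array([0.23880502, 0.63099515, 0.40342065]), 'ee_rot': array([-0.58136564,  0.58222078,  0.4012499 , -0.40253134]), 'contact_force': array([ 0.00535525, -0.23564226, -0.83839765]), 'wrist_torque': array([-0.06520873,  0.02040258,  0.07467144]), 'grip_width': 0.08797859854612025}
scene 42.4609255905542 324.5947468297466 244.5465342763301
[[0.6932, 0.3479, -0.6312, -0.4017], [-0.7206, 0.3491, -0.599, -0.8035], [0.012, 0.8701, 0.4927, 0.8253], [0.0, 0.0, 0.0, 1.0]]
top 46.810092894892925 314.2786495697728 240.38480641958097
[[0.0178, 0.9969, -0.0763, 0.423], [-0.9998, 0.0181, 0.003, 0.0551], [0.0043, 0.0762, 0.9971, 1.4196], [0.0, 0.0, 0.0, 1.0]]
wrist 65.70646984690485 326.13948066591956 237.14305350613466
[[0.3531, -0.8964, -0.2679, 0.1704], [0.9356, 0.3377, 0.1029, 0.6576], [-0.0018, -0.287, 0.9579, 0.3838], [0.0, 0.0, 0.0, 1.0]]
```

View pics/scene0.png

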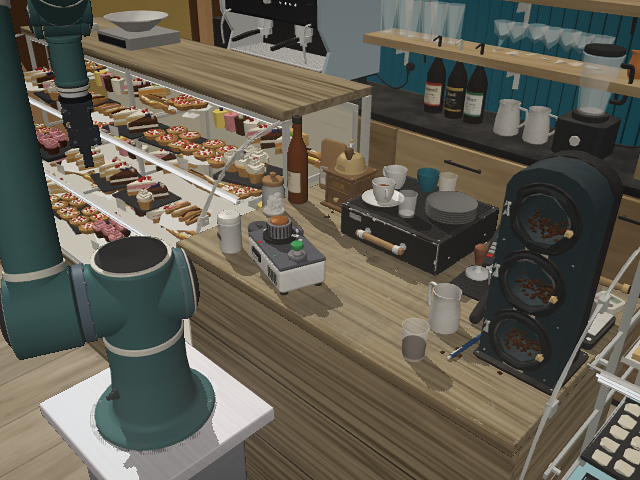

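View pics/top0.png

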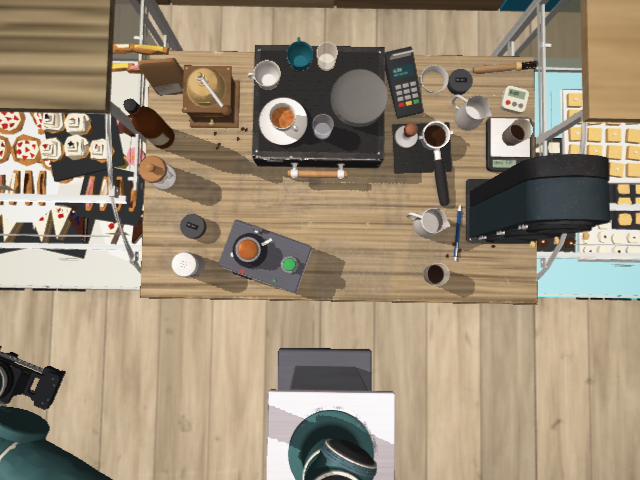

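View pics/wrist0.png

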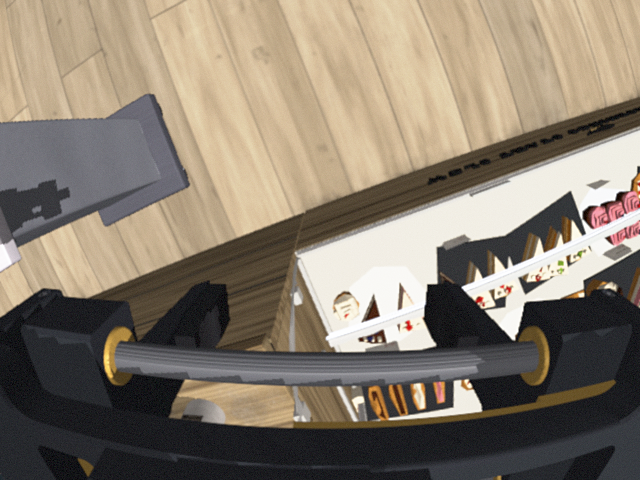

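```bash
cat > h.py <<'E'
import numpy as np,cv2
from rig import status,viewer
def ray(c,u,v,fish=False):
    f=240/np.tan(np.radians(c["fovy"])/2);x=u-c["cx"];y=v-c["cy"]
    if fish:
        r=np.hypot(x,y);th=r/f;d=np.array([x/r*np.sin(th),-y/r*np.sin(th),-np.cos(th)])
    else: d=np.array([x/f,-y/f,-1.])
    M=np.array(c["cam_to_world"]);return M[:3,3],M[:3,:3]@d
def onz(c,u,v,z,fish=False):
    o,d=ray(c,u,v,fish);return o+d*(z-o[2])/d[2]
def proj(c,p,fish=False):
    M=np.array(c["cam_to_world"]);q=M[:3,:3].T@(np.array(p)-M[:3,3]);f=240/np.tan(np.radians(c["fovy"])/2)
    x,y,z=q[0],-q[1],-q[2]
    if fish:
        r=np.hypot(x,y);th=np.arctan2(r,z);return c["cx"]+f*th*x/r,c["cy"]+f*th*y/r
    return c["cx"]+f*x/z,c["cy"]+f*y/z
def blobs(img,lo,hi,amin=8,roi=None):
    h=cv2.cvtColor(img,cv2.COLOR_RGB2HSV);m=cv2.inRange(h,np.array(lo),np.array(hi))
    if roi: k=np.zeros_like(m);k[roi[1]:roi[3],roi[0]:roi[2]]=1;m=m*k
    n,l,st,ce=cv2.connectedComponentsWithStats(m)
    return [(st[i,4],ce[i].round(2).tolist(),st[i,:4].tolist()) for i in range(1,n) if st[i,4]>=amin]
E
python3 - <<'E'
from h import *
c=viewer.read_camera("top");im=c["image"]
cv2.imwrite("pics/t1.png",cv2.resize(im[190:320,150:350,::-1],None,fx=4,fy=4,interpolation=cv2.INTER_CUBIC))
s=viewer.read_camera("scene");i2=s["image"]
cv2.imwrite("pics/s1.png",cv2.resize(i2[190:310,200:350,::-1],None,fx=5,fy=5,interpolation=cv2.INTER_CUBIC))
for n,C,roi in (("top",c,(150,190,350,320)),("scene",s,(200,190,350,310))):
    print(n,"green",blobs(C["image"],(45,100,50),(85,255,255),8,roi))
    print(n,"red",blobs(C["image"],(0,180,100),(4,255,255),3,roi),blobs(C["image"],(174,150,100),(180,255,255),3,roi))
    print(n,"amber",blobs(C["image"],(5,140,80),(16,255,255),8,roi))
E
```

```text
top green [(np.int32(119), [288.81, 263.86], [283, 258, 13, 13])]
top red [(np.int32(5), [241.6, 271.2], [241, 270, 2, 3])] []
top amber [(np.int32(298), [247.4, 248.95], [238, 240, 20, 19])]
scene green [(np.int32(102), [296.34, 244.93], [290, 240, 13, 10])]
scene red [(np.int32(4), [258.75, 241.25], [258, 241, 3, 2])] []
scene amber [(np.int32(9), [230.33, 190.89], [229, 190, 4, 3]), (np.int32(56), [252.04, 193.32], [243, 190, 18, 8]), (np.int32(132), [279.05, 219.99], [270, 216, 19, 9])]
```

View pics/t1.png

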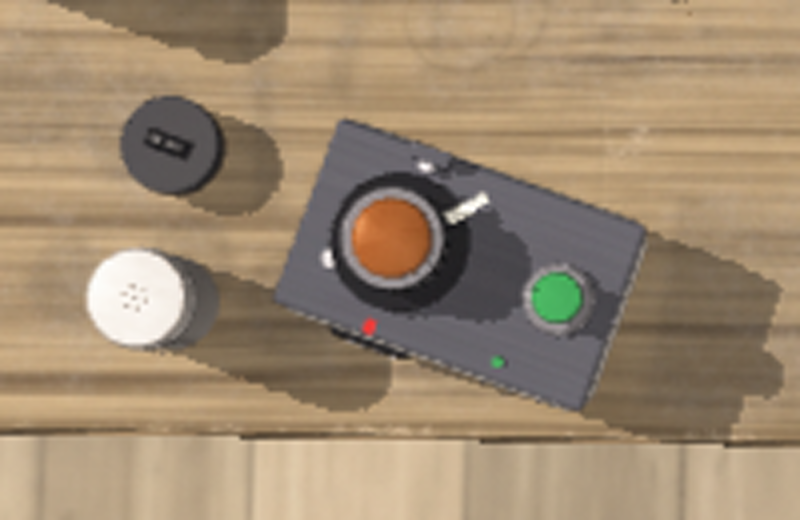

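View pics/s1.png

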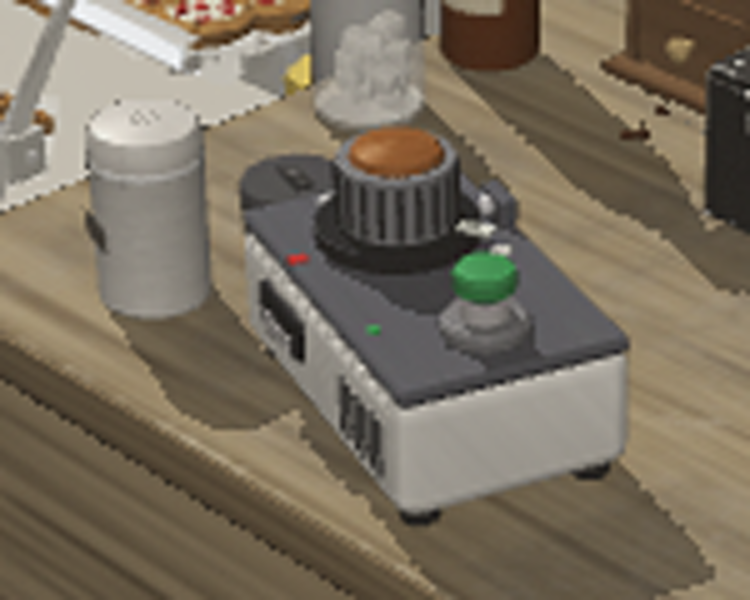

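```bash
python3 - <<'E'
from h import *
from scipy.optimize import least_squares
c=viewer.read_camera("top");s=viewer.read_camera("scene")
def tri(a,b):
    o1,d1=ray(c,*a);o2,d2=ray(s,*b)
    t=np.linalg.lstsq(np.c_[d1,-d2],o2-o1,rcond=None)[0];p,q=o1+t[0]*d1,o2+t[1]*d2
    return (p+q)/2,np.linalg.norm(p-q)
print("btn top plane",onz(c,288.81,263.86,.116),"scene",onz(s,296.5,243.2,.116), "tri",tri((288.8,263.9),(296.5,243.4)))
print("dome top",onz(c,247.4,248.95,.128),tri((247.4,248.95),(279,220)),"scene",onz(s,279,220,.128))
m=onz(c,241.9,271.2,.080);print("mark",m,"scene",onz(s,259,241.3,.08))
B=onz(c,288.81,263.86,.116);A=onz(c,247.4,248.95,.130)
print("dist",np.linalg.norm((A-B)[:2]), "yaw from pair",np.degrees(np.arctan2(*( -(A-B)[:2]*[1,-1]))) )
yaw=np.arctan2(-(A-B)[0],(A-B)[1]);print("yaw",yaw)
print("mark az",np.arctan2(m[1]-A[1],m[0]-A[0]),np.linalg.norm((m-A)[:2]))
# pointer tip ends
for u,v in((150+445/4,190+218/4),(150+488/4,190+200/4)):
    p=onz(c,u-.4,v-.4,.092);print("ptr",p,np.linalg.norm((p-A)[:2]),np.arctan2(p[1]-A[1],p[0]-A[0]))
p=onz(c,150+425/4,190+167/4,.08);print("openmark?",np.arctan2(p[1]-A[1],p[0]-A[0]),np.linalg.norm((p-A)[:2]))
for n,u,v,z in(("lev",150+172/4,190+145/4,.033),("shk",150+136/4,190+298/4,.106)):
    print(n,onz(c,u,v,z))
E
```

```text
btn top plane [0.46635417 0.11008147 0.116     ] scene [0.4651237  0.10964873 0.116     ] tri (array([0.46611498, 0.1103301 , 0.11479836]), np.float64(0.0005108852301632454))
dome top [0.49898067 0.20686183 0.128     ] (array([0.49894569, 0.20669148, 0.12917721]), np.float64(9.377571074044277e-05)) scene [0.50050081 0.20836528 0.128     ]
mark [0.44783429 0.22430652 0.08      ] scene [0.4502853  0.22806041 0.08      ]
dist 0.10187165279175157 yaw from pair -18.609446225307167
yaw -0.3247961086044406
mark az 2.8080703807216993 0.05400463213393718
ptr [0.51333278 0.17915886 0.092     ] 0.031046169169550355 -1.0859493854993727
ptr [0.52462575 0.15363642 0.092     ] 0.058921174589118476 -1.1182678483537516
openmark? -0.30998730992002665 0.04735249226627925
lev [0.55917959 0.35604823 0.033     ]
shk [0.46073127 0.35834271 0.106     ]
```

```bash
python3 - <<'E'
from h import *
c=viewer.read_camera("top");s=viewer.read_camera("scene")
def tri(a,b):
    o1,d1=ray(c,*a);o2,d2=ray(s,*b)
    t=np.linalg.lstsq(np.c_[d1,-d2],o2-o1,rcond=None)[0];p,q=o1+t[0]*d1,o2+t[1]*d2
    return (p+q)/2,np.linalg.norm(p-q)
T=lambda x,y:(150+x/4-.4,190+y/4-.4)
S=lambda x,y:(200+x/5-.4,190+y/5-.4)
print(tri(T(425,167),S(487,205)))
print(tri(T(460,165),S(505,200)))
print(tri(T(328,258),S(322,200)))
print("ptr tip",tri(T(488,200),S(502,250)),tri(T(470,208),S(475,229)))
for z in(.09,.12): print(proj(s,(.5246,.1536,z)))
for n,C,k,roi in(("t",c,6,(225,215,325,300)),("s",s,7,(240,200,340,260))):
    a=C["image"][roi[1]:roi[3],roi[0]:roi[2],::-1];cv2.imwrite(f"pics/z{n}.png",cv2.resize(a,None,fx=k,fy=k,interpolation=cv2.INTER_NEAREST))
E
```

```text
(array([0.54463471, 0.19192834, 0.087969  ]), np.float64(0.0012339024651559546))
(array([0.54281916, 0.17219483, 0.09904416]), np.float64(0.005374644195256741))
(array([0.48734343, 0.24951479, 0.09054784]), np.float64(0.002141069169808571))
ptr tip (array([0.52368562, 0.15563148, 0.08456994]), np.float64(0.004176579462022964)) (array([0.51711363, 0.16626824, 0.09478656]), np.float64(0.006337858065692572))
(np.float64(301.6744928205101), np.float64(237.8172566065506))
(np.float64(301.5970885388426), np.float64(227.03975703624602))
```

View pics/zt.png

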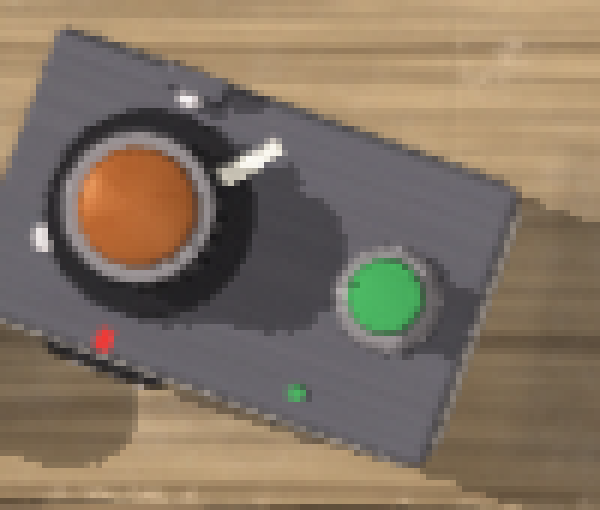

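View pics/zs.png

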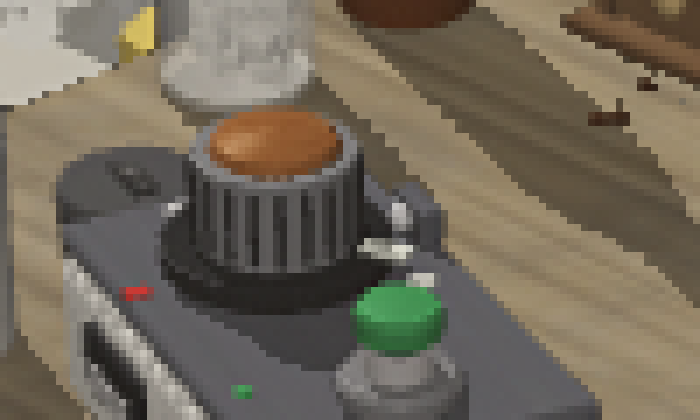

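>>> {"fn": "carry_out", "kwargs": {
  "moves": [
    {"y": -4, "claw": 8.6},
    {"x": -2.7, "y": -6, "z": -3.5, "ry": -7, "claw": 8.6},
    {"x": -5.4, "y": -6, "z": -7, "ry": -14, "claw": 8.6},
    {"x": -8.1, "y": -6, "z": -10.5, "ry": -21, "claw": 8.6},
    {"x": -10.8, "y": -6, "z": -14, "ry": -28, "claw": 8.6},
    {"x": -13.5, "y": -6, "z": -17.5, "ry": -35, "claw": 8.6},
    {"x": -16.2, "y": -6, "z": -21, "ry": -42, "claw": 8.6},
    {"x": -18.9, "y": -6, "z": -24.5, "ry": -49, "claw": 8.6}
  ]
}}

```text
validation failed for argument at $.mo...
```

>>> {"fn": "carry_out", "kwargs": {
  "moves": [
    {"x": 0, "y": -4, "z": 0, "rx": 0, "ry": 0, "rz": 0, "claw": 8.6},
    {"x": -2.7, "y": -6, "z": -3.5, "rx": 0, "ry": -7, "rz": 0, "claw": 8.6},
    {"x": -5.4, "y": -6, "z": -7, "rx": 0, "ry": -14, "rz": 0, "claw": 8.6},
    {"x": -8.1, "y": -6, "z": -10.5, "rx": 0, "ry": -21, "rz": 0, "claw": 8.6},
    {"x": -10.8, "y": -6, "z": -14, "rx": 0, "ry": -28, "rz": 0, "claw": 8.6},
    {"x": -13.5, "y": -6, "z": -17.5, "rx": 0, "ry": -35, "rz": 0, "claw": 8.6},
    {"x": -16.2, "y": -6, "z": -21, "rx": 0, "ry": -42, "rz": 0, "claw": 8.6},
    {"x": -18.9, "y": -6, "z": -24.5, "rx": 0, "ry": -49, "rz": 0, "claw": 8.6}
  ]
}}

```text
t: 1.25
eef_pos: [0.4017, 0.3662, 0.4651]
ee_rot: [-0.361, 0.361, 0.608, -0.608]
contact_force: [1.4, 0.7, 0.0]
grip_width: 0.0864
```

```bash
cat >> h.py <<'E'
from scipy.spatial.transform import Rotation as Ro
def go(p,az):
    s=status.get_state();w,x,y,z=s["ee_rot"];R=Ro.from_quat([x,y,z,w]).as_matrix()
    a=np.arctan2(R[1,0],R[0,0])
    d=R.T@(np.array(p)-s["eef_pos"])*100
    print("t",round(s["t"],2),"pos",s["eef_pos"].round(4),"az",a.round(4),"ydir",R[:,1].round(3),"q",s["q"].round(3),"F",s["contact_force"].round(1),"M",s["wrist_torque"].round(2),"w",s["grip_width"])
    print("shift cm",d.round(2),"ry deg",-np.degrees(az-a).round(2))
E
python3 -c "
from h import *
go((.499,.207,.33),2.22)
go((.499,.207,.267),2.22)"
```

```text
t 1.25 pos [0.4017 0.3662 0.4651] az 2.0695 ydir [ 0.001  0.001 -1.   ] q [ 0.693 -0.019  1.808 -0.     1.351 -1.376] F [1.4 0.7 0. ] M [ 0.05 -0.05  0.02] w 0.0864139401978034
shift cm [-18.64  13.51  -0.92] ry deg -8.62
t 1.25 pos [0.4017 0.3662 0.4651] az 2.0695 ydir [ 0.001  0.001 -1.   ] q [ 0.693 -0.019  1.808 -0.     1.351 -1.376] F [1.4 0.7 0. ] M [ 0.05 -0.05  0.02] w 0.0864139401978034
shift cm [-18.64  19.81  -0.91] ry deg -8.62
```

>>> {"fn": "carry_out", "kwargs": {
  "moves": [
    {"x": -4.5, "y": 0, "z": -0.2, "rx": 0, "ry": -4, "rz": 0, "claw": 8.6},
    {"x": -9, "y": 1, "z": -0.4, "rx": 0, "ry": -8, "rz": 0, "claw": 8.6},
    {"x": -13.5, "y": 3, "z": -0.6, "rx": 0, "ry": -8.6, "rz": 0, "claw": 8.6},
    {"x": -16.5, "y": 6, "z": -0.8, "rx": 0, "ry": -8.6, "rz": 0, "claw": 8.6},
    {"x": -18.6, "y": 9, "z": -0.9, "rx": 0, "ry": -8.6, "rz": 0, "claw": 8.6},
    {"x": -18.6, "y": 12, "z": -0.9, "rx": 0, "ry": -8.6, "rz": 0, "claw": 8.6},
    {"x": -18.6, "y": 13.5, "z": -0.9, "rx": 0, "ry": -8.6, "rz": 0, "claw": 8.6},
    {"x": -18.6, "y": 13.5, "z": -0.9, "rx": 0, "ry": -8.6, "rz": 0, "claw": 8.6}
  ]
}}

```text
t: 2.05
eef_pos: [0.4961, 0.2079, 0.3272]
ee_rot: [0.318, -0.315, -0.631, 0.634]
contact_force: [-0.3, 0.4, -0.1]
grip_width: 0.086
```

```bash
python3 - <<'E'
from h import *
go((.499,.207,.267),2.22)
c=viewer.read_camera("wrist");cv2.imwrite("pics/w1.png",c["image"][:,:,::-1])
print("amber",[b for b in blobs(c["image"],(5,140,80),(16,255,255),200)])
print("green",[b for b in blobs(c["image"],(45,100,50),(85,255,255),50)])
for p in((.499,.207,.134),(.466,.110,.116)):print(proj(c,p,True))
c=viewer.read_camera("top");cv2.imwrite("pics/t2.png",c["image"][:,:,::-1])
E
```

```text
t 2.05 pos [0.4961 0.2079 0.3272] az 2.2142 ydir [-0.005 -0.002 -1.   ] q [ 0.351  0.07   1.978  0.     1.099 -1.864] F [-0.3  0.4 -0.1] M [0.14 0.04 0.04] w 0.0859731647167761
shift cm [-0.26  6.02 -0.21] ry deg -0.33
amber [(np.int32(5486), [317.59, 273.99], [275, 234, 88, 82])]
green [(np.int32(2338), [212.25, 117.18], [186, 90, 54, 55]), (np.int32(100), [309.87, 101.03], [305, 96, 11, 11])]
(np.float64(320.7087371704936), np.float64(281.9837128976831))
(np.float64(210.57603144916908), np.float64(115.87738967655972))
```

View pics/w1.png

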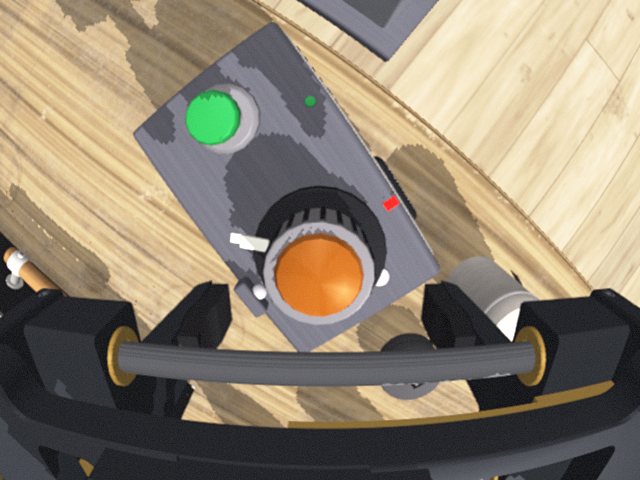

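```bash
python3 - <<'E'
from h import *
c=viewer.read_camera("wrist")
for z in(.126,.130):print("dome",z,onz(c,318.3,275,z,True))
print("btn",onz(c,212.3,117.2,.116,True))
m=onz(c,390.5,203.5,.08,True);print("mark",m)
A=np.array([.499,.207])
for u,v in((232,239),(267,244)):
    p=onz(c,u,v,.0925,True);print("ptr",p,np.linalg.norm(p[:2]-A),np.arctan2(*(p[:2]-A)[::-1]))
p=onz(c,248,290,.09,True);print("latch",p,np.linalg.norm(p[:2]-A),np.arctan2(*(p[:2]-A)[::-1]))
p=onz(c,258,292,.09,True);print("screw",p,np.linalg.norm(p[:2]-A),np.arctan2(*(p[:2]-A)[::-1]))
go((.499,.207,.267),2.22)
E
```

```text
dome 0.126 [0.50292625 0.20765816 0.126     ]
dome 0.13 [0.50154213 0.20673502 0.13      ]
btn [0.46904371 0.1117078  0.116     ]
mark [0.45180401 0.22587577 0.08      ]
ptr [0.52799726 0.15779673 0.0925    ] 0.05711219895965898 -1.0382548738067188
ptr [0.51716204 0.17756448 0.0925    ] 0.03458770880191079 -1.0179626153561017
latch [0.55247018 0.18534418 0.09      ] 0.057689118252407814 -0.3848157473443408
screw [0.54949945 0.19149296 0.09      ] 0.052826724128624276 -0.2979334633553544
t 2.2 pos [0.4977 0.209  0.3314] az 2.2152 ydir [ 0.002  0.001 -1.   ] q [ 0.351  0.067  1.973  0.     1.1   -1.864] F [ 0.1 -0.1  0. ] M [ 0.07  0.05 -0.04] w 0.08596420328405201
shift cm [-0.24  6.44  0.03] ry deg -0.27
```

>>> {"fn": "carry_out", "kwargs": {
  "moves": [
    {"x": -0.2, "y": 1.2, "z": 0, "rx": 0, "ry": 0, "rz": 0, "claw": 8.6},
    {"x": -0.3, "y": 2.4, "z": 0, "rx": 0, "ry": 0, "rz": 0, "claw": 8.6},
    {"x": -0.3, "y": 3.6, "z": 0, "rx": 0, "ry": 0, "rz": 0, "claw": 8.6},
    {"x": -0.3, "y": 4.8, "z": 0, "rx": 0, "ry": 0, "rz": 0, "claw": 8.6},
    {"x": -0.3, "y": 5.8, "z": 0, "rx": 0, "ry": 0, "rz": 0, "claw": 8.0},
    {"x": -0.3, "y": 6.4, "z": 0, "rx": 0, "ry": 0, "rz": 0, "claw": 7.5},
    {"x": -0.3, "y": 6.4, "z": 0, "rx": 0, "ry": 0, "rz": 0, "claw": 7.0},
    {"x": -0.3, "y": 6.4, "z": 0, "rx": 0, "ry": 0, "rz": 0, "claw": 7.0}
  ]
}}

```text
t: 3.0
eef_pos: [0.4991, 0.2059, 0.2657]
ee_rot: [0.316, -0.316, -0.632, 0.632]
contact_force: [0.0, 0.3, 0.3]
grip_width: 0.07
```

```bash
python3 - <<'E'
from h import *
go((.500,.207,.266),2.22)
c=viewer.read_camera("scene");cv2.imwrite("pics/s2.png",cv2.resize(c["image"][150:270,200:350,::-1],None,fx=5,fy=5))
c=viewer.read_camera("wrist");cv2.imwrite("pics/w2.png",c["image"][:,:,::-1])
E
```

```text
t 3.0 pos [0.4991 0.2059 0.2657] az 2.2143 ydir [-0. -0. -1.] q [ 0.345  0.14   2.026 -0.     0.975 -1.869] F [0.  0.3 0.3] M [ 0.09 -0.04  0.04] w 0.06996057821919804
shift cm [ 0.04 -0.03 -0.14] ry deg -0.33
```

View pics/w2.png

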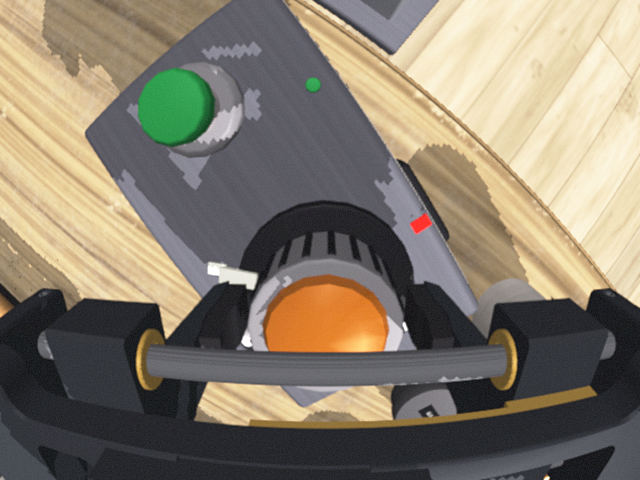

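View pics/s2.png

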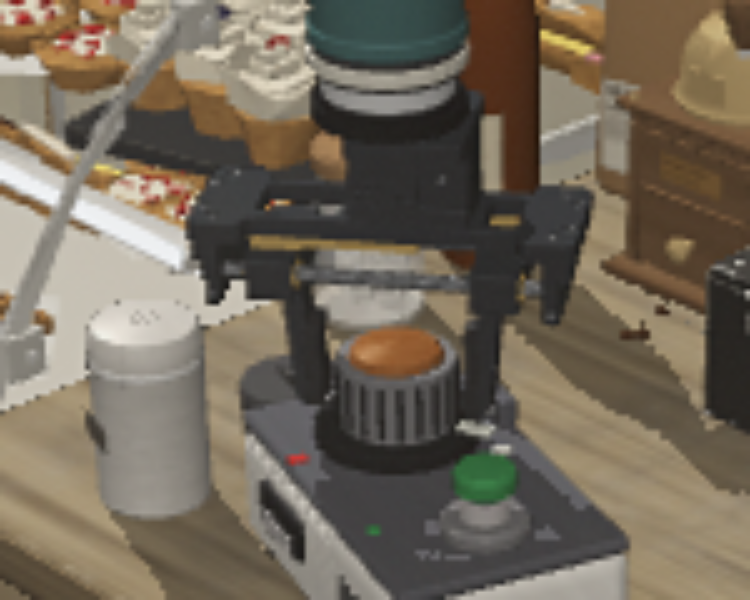

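>>> {"fn": "carry_out", "kwargs": {
  "moves": [
    {"x": 0, "y": 0, "z": -0.1, "rx": 0, "ry": 0, "rz": 0, "claw": 6.4},
    {"x": 0, "y": 0, "z": -0.1, "rx": 0, "ry": 0, "rz": 0, "claw": 5.5},
    {"x": 0, "y": 0, "z": -0.1, "rx": 0, "ry": 0, "rz": 0, "claw": 4},
    {"x": 0, "y": 0, "z": -0.1, "rx": 0, "ry": 0, "rz": 0, "claw": 3},
    {"x": 0, "y": 0, "z": -0.1, "rx": 0, "ry": 0, "rz": 0, "claw": 3},
    {"x": 0, "y": 0, "z": -0.1, "rx": 0, "ry": 0, "rz": 0, "claw": 3},
    {"x": 0, "y": 0, "z": -0.1, "rx": 0, "ry": 0, "rz": 0, "claw": 3},
    {"x": 0, "y": 0, "z": -0.1, "rx": 0, "ry": 0, "rz": 0, "claw": 3}
  ]
}}

```text
t: 3.9
eef_pos: [0.5003, 0.2065, 0.2663]
ee_rot: [-0.316, 0.317, 0.633, -0.632]
contact_force: [2.4, -2.1, 5.3]
grip_width: 0.0594
```

```bash
python3 - <<'E'
from h import *
go((.500,.207,.266),2.22)
E
```

```text
t 3.9 pos [0.5003 0.2065 0.2663] az 2.2143 ydir [ 0.002  0.    -1.   ] q [ 0.345  0.141  2.024 -0.     0.975 -1.869] F [ 2.4 -2.1  5.3] M [-0.23 -0.31  0.02] w 0.05939399212056071
shift cm [ 0.06  0.03 -0.01] ry deg -0.32
```

>>> {"fn": "carry_out", "kwargs": {
  "moves": [
    {"x": 0, "y": 0, "z": 0, "rx": 0, "ry": 5, "rz": 0, "claw": 3},
    {"x": 0, "y": 0, "z": 0, "rx": 0, "ry": 11, "rz": 0, "claw": 3},
    {"x": 0, "y": 0, "z": 0, "rx": 0, "ry": 17, "rz": 0, "claw": 3},
    {"x": 0, "y": 0, "z": 0, "rx": 0, "ry": 23, "rz": 0, "claw": 3},
    {"x": 0, "y": 0, "z": 0, "rx": 0, "ry": 29, "rz": 0, "claw": 3},
    {"x": 0, "y": 0, "z": 0, "rx": 0, "ry": 35, "rz": 0, "claw": 3},
    {"x": 0, "y": 0, "z": 0, "rx": 0, "ry": 40, "rz": 0, "claw": 3},
    {"x": 0, "y": 0, "z": 0, "rx": 0, "ry": 40, "rz": 0, "claw": 3}
  ]
}}

```text
t: 4.7
eef_pos: [0.5005, 0.2056, 0.2663]
ee_rot: [-0.513, 0.515, 0.486, -0.486]
contact_force: [3.6, -5.8, 3.8]
grip_width: 0.0592
```

```bash
python3 - <<'E'
from h import *
go((.500,.207,.266),2.22)
c=viewer.read_camera("wrist");cv2.imwrite("pics/w3.png",c["image"][:,:,::-1])
c=viewer.read_camera("scene");cv2.imwrite("pics/s3.png",cv2.resize(c["image"][150:270,200:350,::-1],None,fx=5,fy=5))
E
```

```text
t 4.7 pos [0.5005 0.2056 0.2663] az 1.5146 ydir [ 0.002 -0.002 -1.   ] q [ 0.345  0.141  2.024 -0.003  0.975 -1.168] F [ 3.6 -5.8  3.8] M [-0.88 -0.6  -0.08] w 0.05915010987085307
shift cm [0.13 0.03 0.06] ry deg -40.42
```

View pics/w3.png

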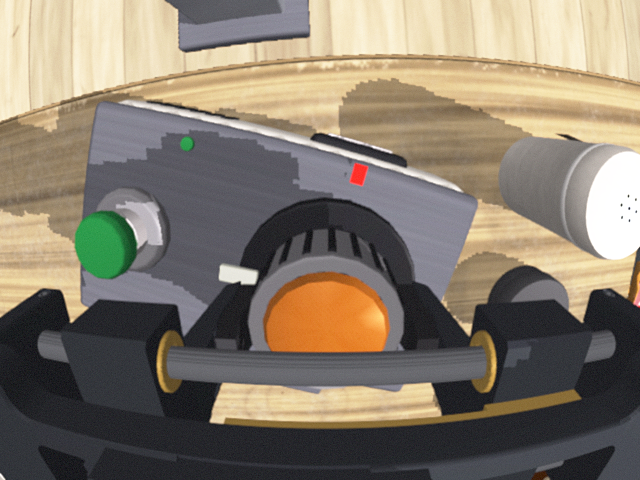

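View pics/s3.png

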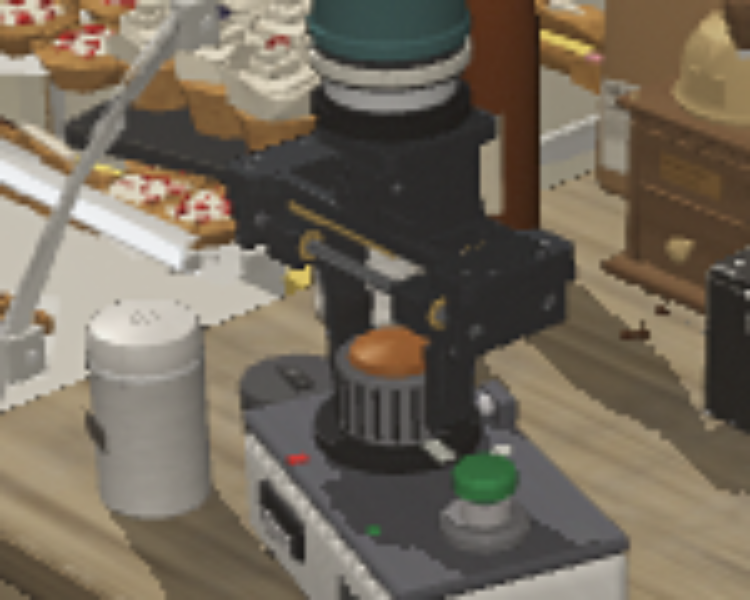

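>>> {"fn": "carry_out", "kwargs": {
  "moves": [
    {"x": 0, "y": 0, "z": 0, "rx": 0, "ry": 6, "rz": 0, "claw": 3},
    {"x": 0, "y": 0, "z": 0, "rx": 0, "ry": 13, "rz": 0, "claw": 3},
    {"x": 0, "y": 0, "z": 0, "rx": 0, "ry": 20, "rz": 0, "claw": 3},
    {"x": 0, "y": 0, "z": 0, "rx": 0, "ry": 27, "rz": 0, "claw": 3},
    {"x": 0, "y": 0, "z": 0, "rx": 0, "ry": 34, "rz": 0, "claw": 3},
    {"x": 0, "y": 0, "z": 0, "rx": 0, "ry": 41, "rz": 0, "claw": 3},
    {"x": 0, "y": 0, "z": 0, "rx": 0, "ry": 48, "rz": 0, "claw": 3},
    {"x": 0, "y": 0, "z": 0, "rx": 0, "ry": 55, "rz": 0, "claw": 3}
  ]
}}

```text
t: 5.6
eef_pos: [0.5, 0.2047, 0.2663]
ee_rot: [-0.679, 0.682, 0.192, -0.193]
contact_force: [0.9, -12.4, 9.6]
grip_width: 0.0594
```

```bash
python3 - <<'E'
from h import *
go((.500,.207,.266),-.2)
c=viewer.read_camera("wrist");cv2.imwrite("pics/w4.png",c["image"][:,:,::-1])
E
```

```text
t 5.6 pos [0.5    0.2047 0.2663] az 0.5524 ydir [ 0.    -0.005 -1.   ] q [ 0.344  0.14   2.025 -0.005  0.978 -0.206] F [  0.9 -12.4   9.6] M [-1.74 -0.23  0.05] w 0.059415541240667294
shift cm [0.12 0.03 0.2 ] ry deg 43.11
```

View pics/w4.png

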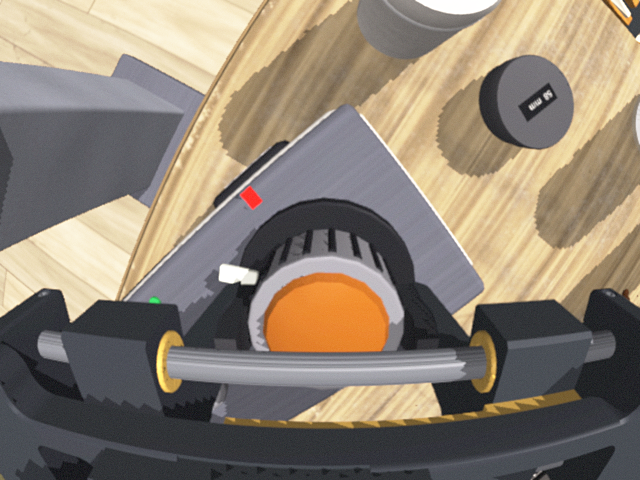

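>>> {"fn": "carry_out", "kwargs": {
  "moves": [
    {"x": -0.1, "y": 0, "z": -0.15, "rx": 0, "ry": 6, "rz": 0, "claw": 3},
    {"x": -0.1, "y": 0, "z": -0.15, "rx": 0, "ry": 12, "rz": 0, "claw": 3},
    {"x": -0.1, "y": 0, "z": -0.15, "rx": 0, "ry": 18, "rz": 0, "claw": 3},
    {"x": -0.1, "y": 0, "z": -0.15, "rx": 0, "ry": 24, "rz": 0, "claw": 3},
    {"x": -0.1, "y": 0, "z": -0.15, "rx": 0, "ry": 30, "rz": 0, "claw": 3},
    {"x": -0.1, "y": 0, "z": -0.15, "rx": 0, "ry": 35, "rz": 0, "claw": 3},
    {"x": -0.1, "y": 0, "z": -0.15, "rx": 0, "ry": 40, "rz": 0, "claw": 3},
    {"x": -0.1, "y": 0, "z": -0.15, "rx": 0, "ry": 43, "rz": 0, "claw": 3}
  ]
}}

```text
t: 6.45
eef_pos: [0.4991, 0.2044, 0.2663]
ee_rot: [-0.703, 0.704, -0.069, 0.068]
contact_force: [-2.6, -0.9, 8.5]
grip_width: 0.0595
```

```bash
python3 - <<'E'
from h import *
go((.500,.207,.266),-.2)
c=viewer.read_camera("wrist");cv2.imwrite("pics/w5.png",c["image"][:,:,::-1])
E
```

```text
t 6.45 pos [0.4991 0.2044 0.2663] az -0.1939 ydir [-0.002 -0.002 -1.   ] q [ 3.430e-01  1.390e-01  2.026e+00 -1.000e-03  9.780e-01  5.370e-01] F [-2.6 -0.9  8.5] M [-0.01  0.43  1.33] w 0.059492737495049616
shift cm [0.03 0.03 0.27] ry deg 0.35
```

View pics/w5.png

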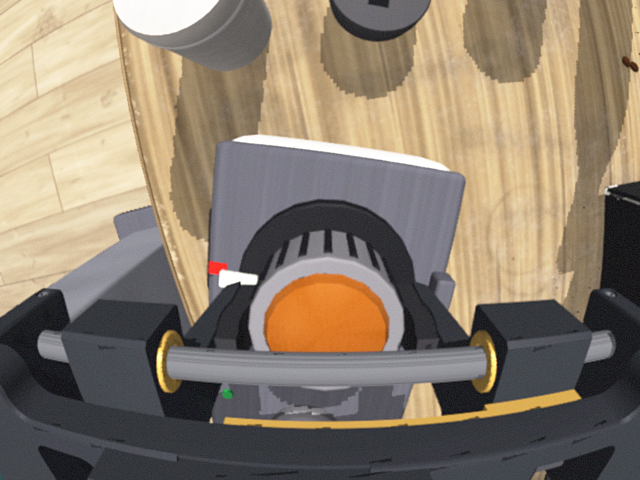

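```bash
python3 - <<'E'
from h import *
c=viewer.read_camera("wrist")
A=np.array([.4995,.206])
print("dome",onz(c,326,315,.128,True))
im=c["image"][230:310,190:290]
cv2.imwrite("pics/w5z.png",cv2.resize(im[:,:,::-1],None,fx=6,fy=6,interpolation=cv2.INTER_NEAREST))
for n,u,v,z in(("mark",217,268,.08),("ptrtip",220,277,.0925),("ptrbase",256,281,.0925)):
    p=onz(c,u,v,z,True);print(n,p,np.linalg.norm(p[:2]-A),np.arctan2(*(p[:2]-A)[::-1]))
E
```

```text
dome [0.50148215 0.21385582 0.128     ]
mark [0.44826216 0.22328585 0.08      ] 0.05407510840886173 2.8162180554703893
ptrtip [0.45332648 0.22279354 0.0925    ] 0.04913264875389262 2.792760975466412
ptrbase [0.46969624 0.2178592  0.0925    ] 0.03207654519703576 2.7628898751634523
```

View pics/w5z.png

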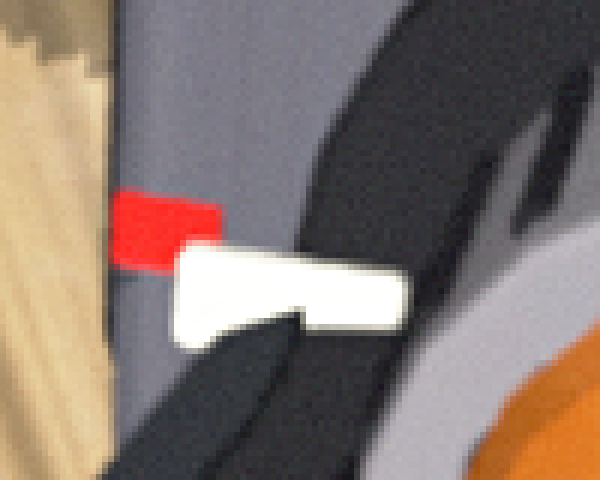

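>>> {"fn": "carry_out", "kwargs": {
  "moves": [
    {"x": 0, "y": 0, "z": 0, "rx": 0, "ry": 1.5, "rz": 0, "claw": 3},
    {"x": 0, "y": 0, "z": 0, "rx": 0, "ry": 1.5, "rz": 0, "claw": 3},
    {"x": 0, "y": 0, "z": 0, "rx": 0, "ry": 0, "rz": 0, "claw": 6.6},
    {"x": 0, "y": 0, "z": 0, "rx": 0, "ry": 0, "rz": 0, "claw": 6.6},
    {"x": 0, "y": 0, "z": 0, "rx": 0, "ry": 0, "rz": 0, "claw": 6.6},
    {"x": 0, "y": -1, "z": 0, "rx": 0, "ry": 0, "rz": 0, "claw": 6.6},
    {"x": 0, "y": -3.5, "z": 0, "rx": 0, "ry": 0, "rz": 0, "claw": 6.6},
    {"x": 0, "y": -7, "z": 0, "rx": 0, "ry": 0, "rz": 0, "claw": 6.6}
  ]
}}

```text
t: 7.35
eef_pos: [0.4987, 0.2043, 0.3346]
ee_rot: [-0.703, 0.704, -0.07, 0.067]
contact_force: [0.9, 0.8, 0.1]
grip_width: 0.0659
```

```bash
python3 - <<'E'
from h import *
go((.467,.110,.32),-.2)
c=viewer.read_camera("wrist");cv2.imwrite("pics/w6.png",c["image"][:,:,::-1])
E
```

```text
t 7.35 pos [0.4987 0.2043 0.3346] az -0.1946 ydir [-0.005 -0.002 -1.   ] q [0.343 0.065 1.968 0.    1.114 0.537] F [0.9 0.8 0.1] M [-0.13  0.11 -0.  ] w 0.06588502112850873
shift cm [-1.28  1.49 -9.86] ry deg 0.31
```

View pics/w6.png

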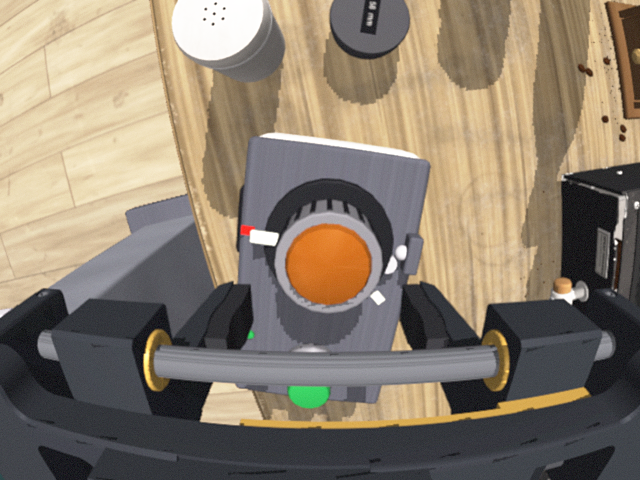

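>>> {"fn": "carry_out", "kwargs": {
  "moves": [
    {"x": -0.4, "y": 0, "z": -3, "rx": 0, "ry": 0, "rz": 0, "claw": 4},
    {"x": -0.9, "y": 0, "z": -6.5, "rx": 0, "ry": 0, "rz": 0, "claw": 2},
    {"x": -1.3, "y": 0, "z": -9.9, "rx": 0, "ry": 0, "rz": 0, "claw": 0},
    {"x": -1.3, "y": 0, "z": -9.9, "rx": 0, "ry": 0, "rz": 0, "claw": 0},
    {"x": -1.3, "y": 0, "z": -9.9, "rx": 0, "ry": 0, "rz": 0, "claw": 0},
    {"x": -1.3, "y": 0, "z": -9.9, "rx": 0, "ry": 0, "rz": 0, "claw": 0},
    {"x": -1.3, "y": 0, "z": -9.9, "rx": 0, "ry": 0, "rz": 0, "claw": 0},
    {"x": -1.3, "y": 0, "z": -9.9, "rx": 0, "ry": 0, "rz": 0, "claw": 0}
  ]
}}

```text
t: 8.2
eef_pos: [0.4681, 0.1108, 0.3357]
ee_rot: [0.704, -0.704, 0.068, -0.068]
contact_force: [0.9, 0.0, 0.7]
grip_width: 0.004
```

```bash
python3 - <<'E'
from h import *
go((.4665,.110,.29),-.2)
c=viewer.read_camera("wrist");cv2.imwrite("pics/w7.png",c["image"][:,:,::-1])
A=np.array([.4995,.206])
print(blobs(c["image"],(45,100,50),(85,255,255),50),blobs(c["image"],(0,180,150),(4,255,255),20),blobs(c["image"],(174,180,150),(180,255,255),20))
c=viewer.read_camera("scene");cv2.imwrite("pics/s7.png",cv2.resize(c["image"][150:270,200:350,::-1],None,fx=5,fy=5))
c=viewer.read_camera("top");cv2.imwrite("pics/t7.png",cv2.resize(c["image"][190:320,150:350,::-1],None,fx=4,fy=4))
E
```

```text
t 8.2 pos [0.4681 0.1108 0.3357] az -0.1932 ydir [-0.  0. -1.] q [ 0.181 -0.051  2.083  0.     1.11   0.374] F [0.9 0.  0.7] M [-0.05  0.09 -0.  ] w 0.0039612801340711155
shift cm [-0.14  4.57 -0.11] ry deg 0.39
[(np.int32(86), [255.5, 204.56], [251, 200, 10, 10]), (np.int32(2027), [323.59, 260.49], [299, 235, 50, 51])] [(np.int32(75), [257.16, 80.32], [253, 76, 10, 9])] []
```

View pics/w7.png

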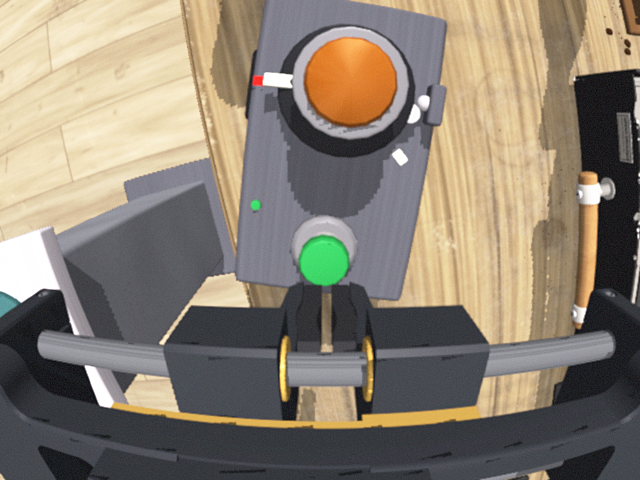

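View pics/s7.png

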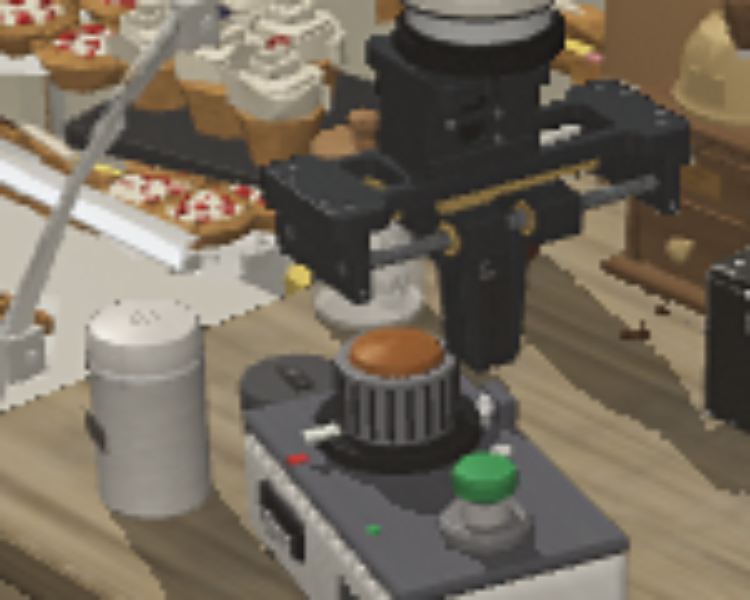

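View pics/t7.png

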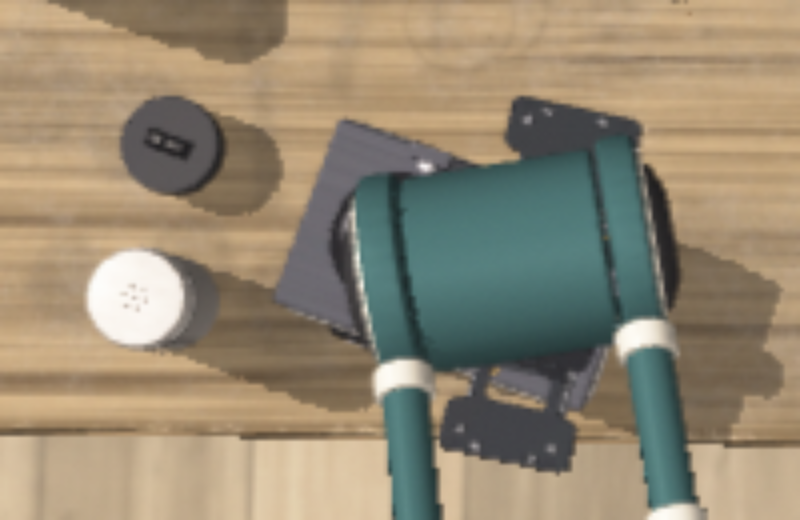

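```bash
python3 - <<'E'
from h import *
c=viewer.read_camera("wrist")
print("btn",onz(c,323.6,260.5,.1155,True))
m=onz(c,258,80,.08,True);A=onz(c,351,81,.129,True);print(m,A)
for u,v in((266,80),(291,82)):
    p=onz(c,u,v,.0925,True);print(p,"dang",np.arctan2(*(p-A)[:2][::-1])-np.arctan2(*(m-A)[:2][::-1]))
go((.467,.1105,.29),-.2)
E
```

```text
btn [0.46739583 0.11128448 0.1155    ]
[0.44720711 0.22362267 0.08      ] [0.49966613 0.20520446 0.129     ]
[0.45380319 0.22033877 0.0925    ] dang 0.018913204297483777
[0.4681359  0.21574658 0.0925    ] dang 0.014986801237711234
t 8.4 pos [0.4679 0.1104 0.3356] az -0.1936 ydir [-0. -0. -1.] q [ 0.18  -0.051  2.083  0.     1.11   0.373] F [-0.3  0.1  0.1] M [-0.07  0.11 -0.02] w 0.0004062131080306022
shift cm [-0.09  4.56 -0.01] ry deg 0.37
```

>>> {"fn": "carry_out", "kwargs": {
  "moves": [
    {"x": 0, "y": 1.5, "z": 0, "rx": 0, "ry": 0, "rz": 0, "claw": 0},
    {"x": 0, "y": 3, "z": 0, "rx": 0, "ry": 0, "rz": 0, "claw": 0},
    {"x": 0, "y": 4, "z": 0, "rx": 0, "ry": 0, "rz": 0, "claw": 0},
    {"x": 0, "y": 4.6, "z": 0, "rx": 0, "ry": 0, "rz": 0, "claw": 0},
    {"x": 0, "y": 4.9, "z": 0, "rx": 0, "ry": 0, "rz": 0, "claw": 0},
    {"x": 0, "y": 5.0, "z": 0, "rx": 0, "ry": 0, "rz": 0, "claw": 0},
    {"x": 0, "y": 5.0, "z": 0, "rx": 0, "ry": 0, "rz": 0, "claw": 0},
    {"x": 0, "y": 5.0, "z": 0, "rx": 0, "ry": 0, "rz": 0, "claw": 0}
  ]
}}

```text
t: 9.2
eef_pos: [0.4682, 0.1101, 0.2863]
ee_rot: [0.704, -0.704, 0.068, -0.069]
contact_force: [0.5, -0.0, 0.2]
grip_width: 0.0006
```

```bash
python3 - <<'E'
from h import *
go((.467,.1105,.274),-.2)
c=viewer.read_camera("scene");cv2.imwrite("pics/s8.png",cv2.resize(c["image"][150:270,200:350,::-1],None,fx=5,fy=5))
E
```

```text
t 9.2 pos [0.4682 0.1101 0.2863] az -0.1942 ydir [ 0.001  0.    -1.   ] q [ 0.179  0.004  2.13  -0.     1.007  0.373] F [ 0.5 -0.   0.2] M [-0.13  0.08 -0.01] w 0.0005573060305966068
shift cm [-0.13  1.23  0.02] ry deg 0.33
```

View pics/s8.png

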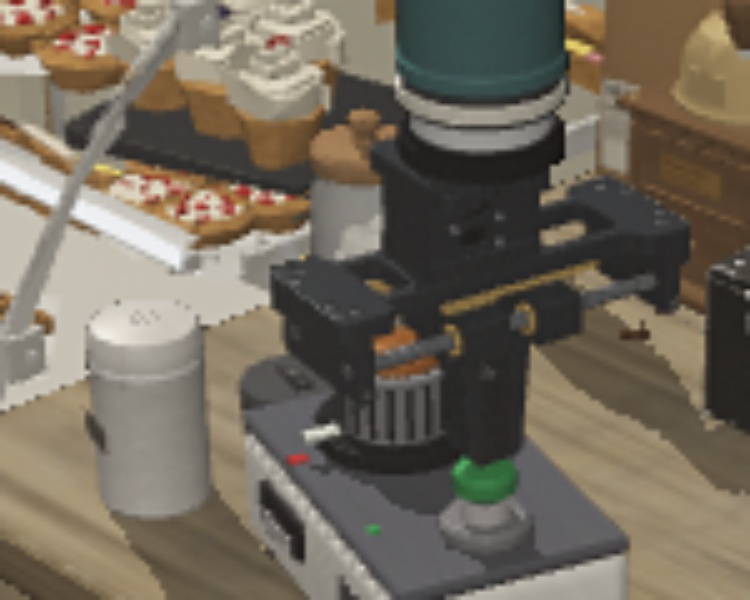

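>>> {"fn": "carry_out", "kwargs": {
  "moves": [
    {"x": 0, "y": 0.3, "z": 0, "rx": 0, "ry": 0, "rz": 0, "claw": 0},
    {"x": 0, "y": 0.5, "z": 0, "rx": 0, "ry": 0, "rz": 0, "claw": 0},
    {"x": 0, "y": 0.7, "z": 0, "rx": 0, "ry": 0, "rz": 0, "claw": 0},
    {"x": 0, "y": 0.9, "z": 0, "rx": 0, "ry": 0, "rz": 0, "claw": 0},
    {"x": 0, "y": 1.0, "z": 0, "rx": 0, "ry": 0, "rz": 0, "claw": 0},
    {"x": 0, "y": 1.1, "z": 0, "rx": 0, "ry": 0, "rz": 0, "claw": 0},
    {"x": 0, "y": 1.15, "z": 0, "rx": 0, "ry": 0, "rz": 0, "claw": 0},
    {"x": 0, "y": 1.15, "z": 0, "rx": 0, "ry": 0, "rz": 0, "claw": 0}
  ]
}}

```text
t: 10.05
eef_pos: [0.4681, 0.1101, 0.2745]
ee_rot: [0.704, -0.704, 0.068, -0.069]
contact_force: [1.1, -0.2, 4.8]
grip_width: 0.0005
```

```bash
python3 - <<'E'
from h import *
go((.467,.1105,.274),-.2)
E
```

```text
t 10.05 pos [0.4681 0.1101 0.2745] az -0.1942 ydir [ 0.001  0.    -1.   ] q [0.179 0.019 2.139 0.    0.983 0.373] F [ 1.1 -0.2  4.8] M [-0.02  0.02  0.04] w 0.000508578075929502
shift cm [-0.12  0.05  0.02] ry deg 0.33
```

>>> {"fn": "carry_out", "kwargs": {
  "moves": [
    {"x": 0, "y": 0.05, "z": 0, "rx": 0, "ry": 0, "rz": 0, "claw": 0},
    {"x": 0, "y": 0.08, "z": 0, "rx": 0, "ry": 0, "rz": 0, "claw": 0},
    {"x": 0, "y": 0.08, "z": 0, "rx": 0, "ry": 0, "rz": 0, "claw": 0},
    {"x": 0, "y": 0.08, "z": 0, "rx": 0, "ry": 0, "rz": 0, "claw": 0},
    {"x": 0, "y": 0.08, "z": 0, "rx": 0, "ry": 0, "rz": 0, "claw": 0},
    {"x": 0, "y": 0.08, "z": 0, "rx": 0, "ry": 0, "rz": 0, "claw": 0},
    {"x": 0, "y": 0.08, "z": 0, "rx": 0, "ry": 0, "rz": 0, "claw": 0},
    {"x": 0, "y": 0.08, "z": 0, "rx": 0, "ry": 0, "rz": 0, "claw": 0}
  ]
}}

```text
t: 10.85
eef_pos: [0.4682, 0.1101, 0.274]
ee_rot: [0.704, -0.704, 0.068, -0.069]
contact_force: [-0.2, 0.7, 6.2]
grip_width: 0.0002
```

```bash
python3 - <<'E'
from h import *
go((.467,.1105,.274),-.2)
c=viewer.read_camera("scene");cv2.imwrite("pics/s9.png",cv2.resize(c["image"][150:270,200:350,::-1],None,fx=5,fy=5))
E
```

```text
t 10.85 pos [0.4682 0.1101 0.274 ] az -0.1942 ydir [ 0.001  0.    -1.   ] q [ 0.179  0.019  2.14  -0.     0.981  0.373] F [-0.2  0.7  6.2] M [-0.07  0.04  0.03] w 0.00016809986456599508
shift cm [-0.12 -0.    0.02] ry deg 0.33
```

View pics/s9.png

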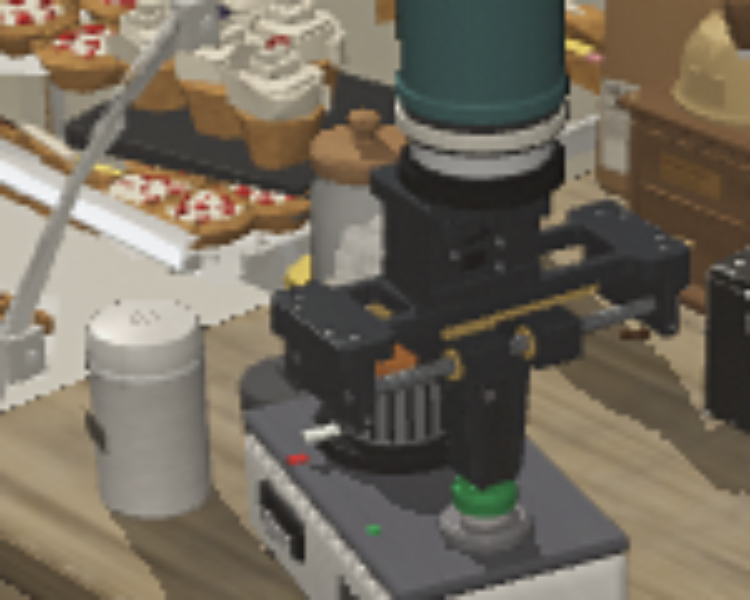

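>>> {"fn": "carry_out", "kwargs": {
  "moves": [
    {"x": 0, "y": 0, "z": 0, "rx": 0, "ry": 0, "rz": 0, "claw": 0},
    {"x": 0, "y": 0, "z": 0, "rx": 0, "ry": 0, "rz": 0, "claw": 0},
    {"x": 0, "y": 0, "z": 0, "rx": 0, "ry": 0, "rz": 0, "claw": 0},
    {"x": 0, "y": 0, "z": 0, "rx": 0, "ry": 0, "rz": 0, "claw": 0},
    {"x": 0, "y": 0, "z": 0, "rx": 0, "ry": 0, "rz": 0, "claw": 0},
    {"x": 0, "y": 0, "z": 0, "rx": 0, "ry": 0, "rz": 0, "claw": 0},
    {"x": 0, "y": 0, "z": 0, "rx": 0, "ry": 0, "rz": 0, "claw": 0},
    {"x": 0, "y": 0, "z": 0, "rx": 0, "ry": 0, "rz": 0, "claw": 0}
  ]
}}

```text
t: 11.7
eef_pos: [0.4682, 0.1101, 0.2739]
ee_rot: [0.704, -0.704, 0.068, -0.069]
contact_force: [0.1, 0.1, 7.2]
grip_width: 0.0004
```

```bash
python3 - <<'E'
from h import *
go((.467,.1105,.274),-.2)
E
```

```text
t 11.7 pos [0.4682 0.1101 0.2739] az -0.1942 ydir [ 0.001  0.    -1.   ] q [ 0.179  0.019  2.14  -0.     0.981  0.373] F [0.1 0.1 7.2] M [-0.1   0.09 -0.03] w 0.0004181962420747004
shift cm [-0.12 -0.01  0.02] ry deg 0.33
```

>>> {"fn": "carry_out", "kwargs": {
  "moves": [
    {"x": 0, "y": 0.2, "z": 0, "rx": 0, "ry": 0, "rz": 0, "claw": 0},
    {"x": 0, "y": 0.4, "z": 0, "rx": 0, "ry": 0, "rz": 0, "claw": 0},
    {"x": 0, "y": 0.55, "z": 0, "rx": 0, "ry": 0, "rz": 0, "claw": 0},
    {"x": 0, "y": 0.7, "z": 0, "rx": 0, "ry": 0, "rz": 0, "claw": 0},
    {"x": 0, "y": 0.75, "z": 0, "rx": 0, "ry": 0, "rz": 0, "claw": 0},
    {"x": 0, "y": 0.8, "z": 0, "rx": 0, "ry": 0, "rz": 0, "claw": 0},
    {"x": 0, "y": 0.8, "z": 0, "rx": 0, "ry": 0, "rz": 0, "claw": 0},
    {"x": 0, "y": 0.8, "z": 0, "rx": 0, "ry": 0, "rz": 0, "claw": 0}
  ]
}}

```text
t: 12.5
eef_pos: [0.4685, 0.1101, 0.2685]
ee_rot: [0.704, -0.704, 0.068, -0.069]
contact_force: [-6.6, -1.6, 23.1]
grip_width: 0.0005
```

```bash
python3 - <<'E'
from h import *
go((.467,.1105,.269),-.2)
E
```

```text
t 12.5 pos [0.4685 0.1101 0.2685] az -0.1942 ydir [ 0.001  0.    -1.   ] q [ 0.179  0.027  2.144 -0.     0.97   0.373] F [-6.6 -1.6 23.1] M [-0.3   1.28  0.02] w 0.00048709670539780816
shift cm [-0.15 -0.05  0.01] ry deg 0.33
```

>>> {"fn": "carry_out", "kwargs": {
  "moves": [
    {"x": 0, "y": -1, "z": 0, "rx": 0, "ry": 0, "rz": 0, "claw": 0},
    {"x": 0, "y": -2.5, "z": 0, "rx": 0, "ry": 0, "rz": 0, "claw": 0},
    {"x": 0, "y": -5, "z": 0, "rx": 0, "ry": 0, "rz": 0, "claw": 0},
    {"x": 0, "y": -8, "z": 0, "rx": 0, "ry": 0, "rz": 0, "claw": 0},
    {"x": 0, "y": -11, "z": 0, "rx": 0, "ry": 0, "rz": 0, "claw": 0},
    {"x": 0, "y": -12, "z": 0, "rx": 0, "ry": 0, "rz": 0, "claw": 0},
    {"x": 0, "y": -12, "z": 0, "rx": 0, "ry": 0, "rz": 0, "claw": 0},
    {"x": 0, "y": -12, "z": 0, "rx": 0, "ry": 0, "rz": 0, "claw": 0}
  ]
}}

```text
t: 13.3
eef_pos: [0.4672, 0.1099, 0.3837]
ee_rot: [-0.704, 0.704, -0.069, 0.068]
contact_force: [-0.9, 0.4, -0.1]
grip_width: 0.0002
```

```bash
python3 - <<'E'
from h import *
go((.467,.1105,.269),-.2)
c=viewer.read_camera("wrist");cv2.imwrite("pics/w10.png",c["image"][:,:,::-1])
m=blobs(c["image"],(0,180,150),(4,255,255),20);print(m)
c=viewer.read_camera("scene");cv2.imwrite("pics/s10.png",cv2.resize(c["image"][180:370,200:470,::-1],None,fx=2.9,fy=2.9))
g=blobs(c["image"],(45,100,50),(85,255,255),20,(200,190,350,310));print(g)
E
```

```text
t 13.3 pos [0.4672 0.1099 0.3837] az -0.1942 ydir [-0.003 -0.001 -1.   ] q [ 0.179 -0.095  2.031 -0.     1.208  0.373] F [-0.9  0.4 -0.1] M [-0.09  0.11  0.02] w 0.00019300468161044602
shift cm [-0.   11.47  0.06] ry deg 0.33
[(np.int32(54), [270.54, 86.37], [267, 83, 8, 8])]
[(np.int32(103), [296.34, 244.88], [290, 240, 13, 10])]
```

View pics/w10.png

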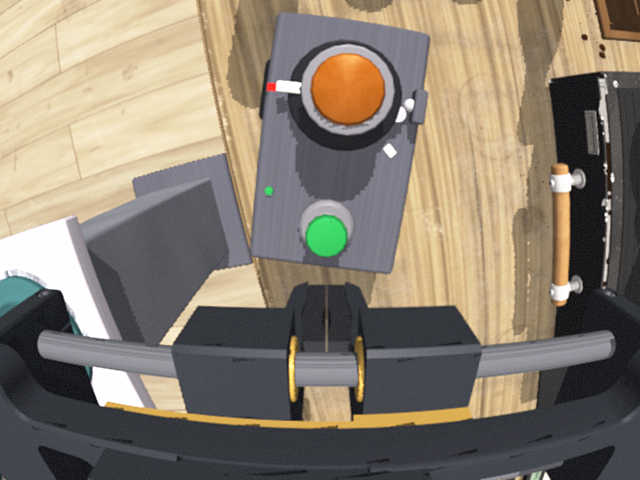

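View pics/s10.png

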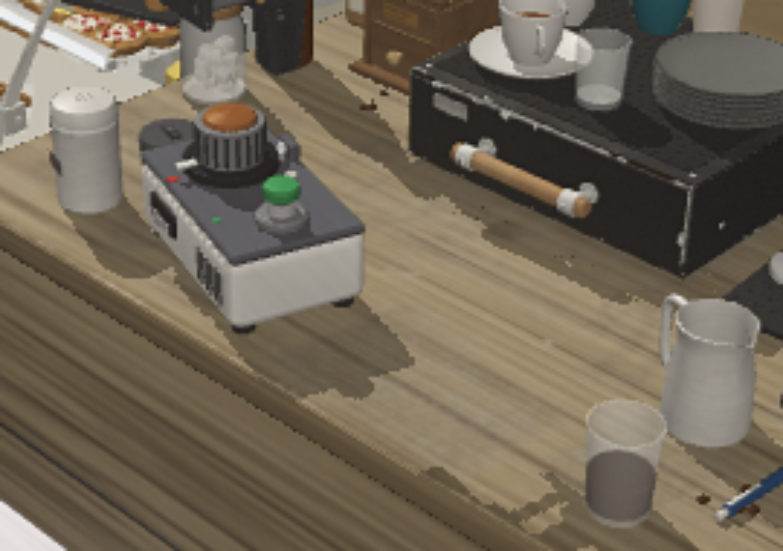

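The pictures show the pointer at the red mark (wrist view, 285,87 against 271,86). The green cap is back at scene pixel (296.3, 244.9), the same as at the start, and the bystanders are where they stood. The arm is clear, so I am handing in.

```bash
python3 -c "
from rig import manip
print(manip.job_done())"
```

```text
the job is handed in; nothing more can be done
None
```

I locked the collar, woke the grinder at the halfway stop, pressed the button fully down and let it spring back. The job is handed in at about 13 s of the 64 s allowed; no verdict was reported.

- **Collar:** I turned it about 138° clockwise in a single grasp, with no slip seen and no regrasp needed. It came up against the stop at about 1.3 Nm. Afterwards the pointer stood within about 0.02 rad of the red mark in the wrist view, and still looked aligned in the last picture.
- **Halfway stop:** I held it there for about 1.5 s. The force was 6–7 N, above the first stage's 4.8 N and below the 11 N that starts the second stage.
- **Full press:** The tool went about 5.4 mm further down and read 23 N, so the button was at its bottom.
- **Release:** The green cap is back at its starting pixel in the scene view.
- **Bystanders:** The shaker, leveller, pitcher and glass stood upright where they began. I judged this by eye in the scene view and did not measure it. The arm ended clear of everything, with about zero force.

**Disagreement:** The cameras differed by up to about 4 mm on positions on the grinder. I aimed within that spread, and the grip tolerated it: the largest sideways force while turning was about 12 N. No check failed.

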